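# Present a press knife to the edge camera

## Task

Have the cutting edge of the red press knife checked: first slide the dust shutter of the edge camera by its knob all the way to its open end stop, then pick the red knife off the green cutting board and finish holding it in the air over the camera's bare window. Hold it still with its cutting edge facing the glass and 12 cm away from it, parallel to the sloping glass and centred on it, the knife's length running the way the shutter slides (either end first); the program finishes while still holding it there. Leave the other knives and tools where they are, and never let the red knife touch the camera.

Things in the scene. Friction and masses are not known exactly. Their poses are not given: they have to be found in the camera images.
- shutter (a joint): opening of the dust shutter, m: 0 = shut, over the glass; 0.100 = fully open at its end stop; may start a little open. A light grey plate sliding in two aluminium rails along the window's +y; friction about 2 N, stays where it is left
- shutter_knob (a point): the shutter's upright black knob, a cylinder 16 mm across standing 34 mm out of the shutter plate along the window's z; this point is on its axis, 24 mm above the plate, 10 mm below the knob's top, and moves with it; axes as window. The two rails, 7 mm high over the glass, run 43 mm to either side of it; the end stops are 6 mm high
- camera: the edge camera: a fixed white desk housing 260 mm wide, 190 mm deep, 145 mm high with a sloping top, left or right of the robot, on the bench; carries the window and the shutter. Origin on the bench under its width's middle; x to its high back, y along the shutter's opening way
- window: window of the edge camera. Origin: middle of the glass, 105 mm above the bench. Dark glass 80 x 100 mm with a ring of white lamps and the lens behind it, under the shutter while shut, sloping 25 degrees down towards the robot: z points out of the glass (up, towards the robot), y is level, the shutter's opening way, x up the slope, away from the robot
- red_center (a point): centre of the red press knife, 25 mm above its cutting edge; x along its length to the pointed end, y across, z up away from the edge. 110 mm long, 44 mm wide, 50 mm high, 0.25 to 0.5 kg, loose on the green board, edge down. Its long sides are flat, parallel and upright, 44 mm apart outside, from 55 mm behind to 30 mm ahead of this point
- red_edge (a point): middle of the red knife's cutting edge, on the plane of its underside, 25 mm below red_center; same axes
- die_red: the red press knife (strap-tip shape): a closed steel strip with one flat and one blunt pointed end, red paint, a bright bevel at the cutting edge below, two flat red bridges across its top; origin the same point as red_edge, same axes
- board: green plastic cutting board 260 x 310 x 25 mm, fixed; origin at the middle of its underside, so its top is 25 mm above the bench
- blue_center (a point): centre of the blue rectangular press knife, 83 x 57 x 50 mm, on the board; leave alone
- yellow_center (a point): centre of the yellow round press knife, 62 mm across, 50 mm high, on the board; leave alone
- mallet: white nylon mallet lying, 260 mm long, head 85 mm wide and 56 mm high; origin under its head; leave alone
- tape: roll of yellow tape lying flat, 96 mm across, 24 mm high; origin at its underside; leave alone
- punch: hollow punch lying, 115 mm long, 20 mm thick; origin at its underside; leave alone
- awl: awl with wooden handle lying, 150 mm long, 26 mm high; origin at its underside; leave alone
- spanner: small steel spanner lying flat, 180 mm long, 8 mm high; origin at its underside; leave alone
- oil: white oil bottle with red cap, standing, 52 mm across, 130 mm high; origin at its underside; leave alone
Not all that is in view belongs to the job. There is more than one size of the die_red; the job needs the smallest.

How it is judged:
On the way, in this order (a step that is already met when the one before it is completed fails the run):
1. the shutter is slid fully open, to within 5 mm of its end stop (value of joint shutter above 0.095 m), for 0.2 s.
2. the red knife is lifted off the board in the fingers (height (world z) of red_center above 0.1 m and contact force between die_red and the fingers above 1 N and contact force between die_red and board below 0.1 N), for 0.2 s.
At the end, for the whole second after the job is handed in: shutter within 5 mm of its open stop; red knife held still, free of camera and board; middle of its edge 105-135 mm off the glass, within 15 mm of centre each way, edge side to the glass, parallel within 8 degrees, length along the shutter's way within 10 degrees, either end first (value of joint shutter above 0.095 m and z of red_edge in the frame of window between 0.105 and 0.135 m and x of red_edge in the frame of window between -0.015 and 0.015 m and y of red_edge in the frame of window between -0.015 and 0.015 m and z of red_center in the frame of window above 0.12 m and angle between the z axis of red_center and the z axis of window, either way round below 0.14 rad and angle between the x axis of red_center and the y axis of window, either way round below 0.175 rad and height (world z) of red_center above 0.17 m and contact force between die_red and the fingers above 1 N and contact force between die_red and camera below 0.1 N and contact force between die_red and board below 0.1 N and linear speed of die_red below 0.02 m/s and angular speed of die_red below 0.15 rad/s); the arm keeps its last pose, push and grip.
It fails at once if another knife or tool is moved more than 15 mm (distance of any of blue_center, yellow_center, mallet, tape, punch, awl, spanner, oil from where it was at the start of the episode above 0.015 m).
It fails at once if the red knife touches the camera (contact force between die_red and camera above 1 N).
It also fails if it takes over 46 s, if anything falls off the work surface, if the arm or the gripper's body presses on something with over 40 N, if the wrist force passes 120 N, or if a joint passes its speed limit or range.

## Robot

A 7-joint arm with a two-finger parallel gripper is mounted at the origin on the work surface. World frame = base frame: x ahead of the robot, y to its left, z up, the work surface at z = 0. Lengths are in m, angles in rad, forces in N, time in s.
With the tool pointing down it reaches from about 0.35 to 0.9 m from the base axis. Payload 7.2 kg.
Tool frame: the origin (TCP) lies at the very end of the fingers, on their centre line; the grasp point (between the pads) lies arm.grip_point_offset behind it (arm.grip_point_offset is the distance from the TCP to the grasp point, in m); y points along the fingers, x is the direction in which the jaws open and shut, and the axes are right-handed (so a half turn about y gives the same grasp; the last joint's range is limited). The gripper opens to 88 mm and grips with 3 to 60 N. Pads are 20 mm wide; open, the fingers measure 115 mm over their backs; the gripper's body (75 mm by 178 mm) begins 61 mm behind the grasp point.
Start: joints at [-1.366, 0.411, -0.013, 1.596, 0.006, 1.134, -0.082], TCP at [0.168, 0.602, 0.194] pointing down, gripper open.
Joint ranges: [-2.95, 2.95], [-0.29, 1.99], [-1.47, 1.44], [0.14, 2.54], [-1.03, 4.17], [0.13, 1.85], [-2.86, 2.86]. Speed limits (rad/s): [2.39, 2.39, 3.01, 3.01, 3.14, 3.14, 3.14].

## Interface

Orientations are given as a unit quaternion [x, y, z, w].
In Python, from bench import arm, cams gives the robot as it stands. The module is installed in compiled form; this text tells all that it offers.
- The arm moves only by the tool arm_command, never from a script. Its argument "rows" is a list that holds one entry, the list of rows, each a list of 5 numbers: the shift along the tool's x, y, z in cm, then the turn about the tool's y in degrees, then the opening, from 0 (shut) to 1 (fully open). A call has exactly 10 rows; each row shifts and turns the commanded pose from where the row before left it, along the tool's axes as they then stand; what a row does not reach is not made up. A row lasts 1/12 s, in which the tool goes at most 41.7 mm and 7.16 degrees, less where a joint would pass 70% of its speed; a pose out of reach is approached as far as the arm can. A call is refused whole if a number of a shift passes 4.17 or a number of a turn 7.16, either way. A call with a gripper value outside its range is refused whole. The fingers move at their own pace and stop on an object; "newtons" is the grip in N (left out, the last holds). Time passes only in rows, so rows that do not move let the fingers close, or fill a call up. It gives the time, the measured TCP pose, the force and the opening at its end, in the units of the state.
- arm.read_state(): the state, without advancing time (a new reading comes with each control period).
- cams.camera(name): name is "scene" or "top" or "wrist"; returns a dict with "pixels" (480x640x3 uint8, blue, green, red), "intrinsics" (3x3 intrinsics, pixels), "distortion" ([k1, k2, p1, p2, k3] as OpenCV has them; the pictures are not rectified), "rvec" (rotation vector, rad) and "tvec" (3), from world to camera coordinates, as OpenCV has them; the wrist camera has in their place "mount" (4x4, takes a point from camera to tool coordinates, whose origin is the TCP and whose axes are the tool frame's). Camera axes: x right, y down, z forward; pixel columns grow to the right and rows downward; lengths in m; the calibration is good to about 2 mm. A picture is of the moment at which its call begins: read the wrist's pose just before it. There is no depth.
- arm.hand_in(): hands the job in, once; it reports no verdict.
The state is a dict: "clock": time; "joints": joint angles; "joint_velocities": joint speeds; "tau": joint torques, N m; "tcp_pos": TCP position; "eef_rot": TCP orientation; "ft_force": force on the tool from outside, world axes, zero at the start; "torque": the same for the moment, N m; "gripper_width": finger opening in m.
Only numpy, scipy, OpenCV 4.12 (cv2) and the standard library are available. Lean on these libraries where they do the work, as an engineer would, in place of code of your own. Each camera call takes 0.05 s, during which the arm holds its last target.

## Working session

There is one attempt and no reset: what is moved stays moved. The work goes in short steps, Python scripts to look and compute and a tool call to move; the robot and the scene stay as the last step left them, time stands still between calls to the robot, and variables do not carry over. Pictures are saved under pics/ and viewed, and the job is handed in when it is done.

Besides the shell and the picture viewer there is one more tool, called after ">>>" as name(argument=value, ...) on one line, values as JSON. arm_command: Moves the arm, as the interface text tells. Its arguments: {"type":"object","properties":{"rows":{"type":"array","items":{"type":"array","items":{"type":"array","items":{"type":"number"}}}},"newtons":{"type":"number"}},"required":["rows"]}

```bash
mkdir -p pics; ls
python3 - <<'E'
from bench import arm,cams
import cv2,numpy as np
print(arm.read_state()); print(arm.grip_point_offset)
for n in ["scene","top","wrist"]:
    c=cams.camera(n); cv2.imwrite(f"pics/{n}0.png",c["pixels"])
    print(n,{k:np.array(v).round(4).tolist() for k,v in c.items() if k!="pixels"})
E
```

```text
pics
{'clock': 0.0, 'joints': array([-1.36617096,  0.41189185, -0.01266649,  1.59701385,  0.00557293,
        1.13432821, -0.08223009]), 'joint_velocities': array([ 0.00083358,  0.00054115, -0.00061795, -0.00115575, -0.00068447,
        0.00099911, -0.00024597]), 'tau': array([-8.79747695e-04, -5.87924981e+01,  6.41277675e-01, -2.91085303e+01,
       -5.38240594e-02,  1.79752236e-02,  1.28900888e-04]), 'tcp_pos': array([0.16832187, 0.60133798, 0.19302675]), 'eef_rot': array([ 0.56373524,  0.42691508, -0.42777171, -0.56298974]), 'ft_force': array([-0.52748899, -0.43697242,  0.44002596]), 'torque': array([ 0.01661014,  0.00015088, -0.01455243]), 'gripper_width': 0.08781207143103599}
0.0187
scene {'intrinsics': [[489.4505, 0.0, 316.6364], [0.0, 489.4505, 237.9074], [0.0, 0.0, 1.0]], 'distortion': [-0.0179, 0.0, 0.0, 0.0, 0.0], 'rvec': [1.5261, 2.28, -0.6892], 'tvec': [0.2061, -0.3415, 1.5244]}
top {'intrinsics': [[593.7505, 0.0, 314.3179], [0.0, 593.7505, 236.1481], [0.0, 0.0, 1.0]], 'distortion': [-0.0797, 0.0, 0.0, 0.0, 0.0], 'rvec': [2.1392, -2.1083, 0.2], 'tvec': [0.0009, 0.517, 1.5516]}
wrist {'intrinsics': [[412.0345, 0.0, 315.9233], [0.0, 412.0345, 239.3333], [0.0, 0.0, 1.0]], 'distortion': [-0.0522, 0.0, 0.0, 0.0, 0.0], 'mount': [[1.0, -0.0002, -0.0006, -0.0009], [0.0005, -0.2587, 0.9659, -0.1899], [-0.0003, -0.9659, -0.2587, 0.0707], [0.0, 0.0, 0.0, 1.0]]}
```

View pics/scene0.png

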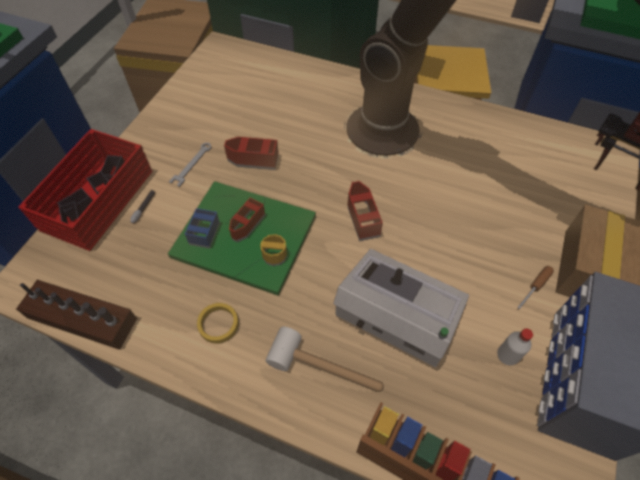

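View pics/top0.png

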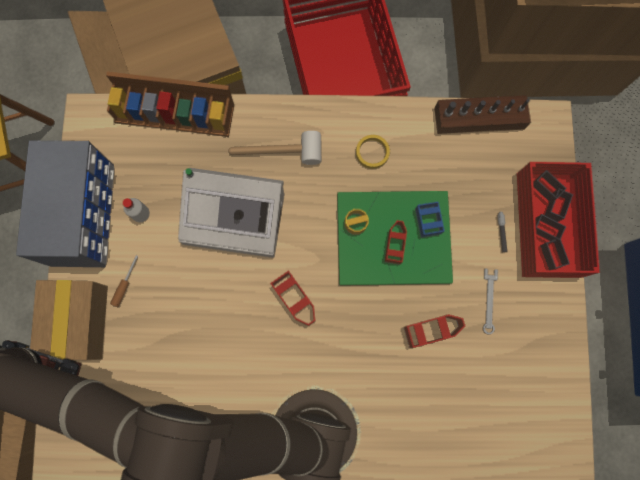

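View pics/wrist0.png

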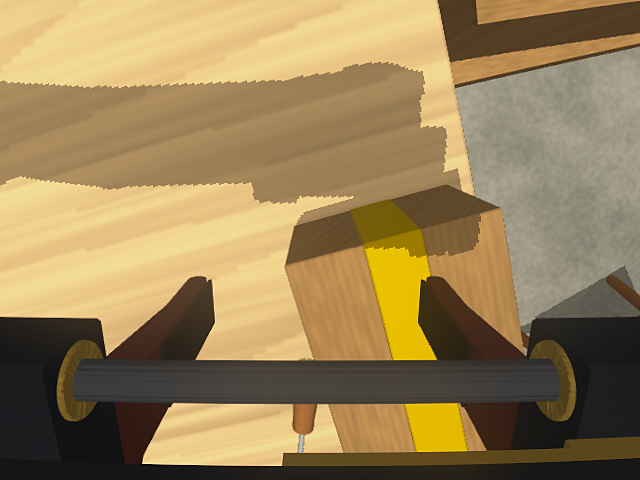

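Run:
```python
import cv2,numpy as np
a=cv2.imread("pics/top0.png")
c=cv2.resize(a[160:345,170:470],None,fx=2.6,fy=2.6,interpolation=cv2.INTER_CUBIC)
cv2.imwrite("pics/top0c.png",c)
b=cv2.imread("pics/scene0.png")
c=cv2.resize(b[240:370,320:480],None,fx=4,fy=4,interpolation=cv2.INTER_CUBIC)
cv2.imwrite("pics/scene0c.png",c)
c=cv2.resize(b[120:290,160:400],None,fx=3.3,fy=3.3,interpolation=cv2.INTER_CUBIC)
cv2.imwrite("pics/scene0d.png",c)
```

```text
(no output)
```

View pics/top0c.png

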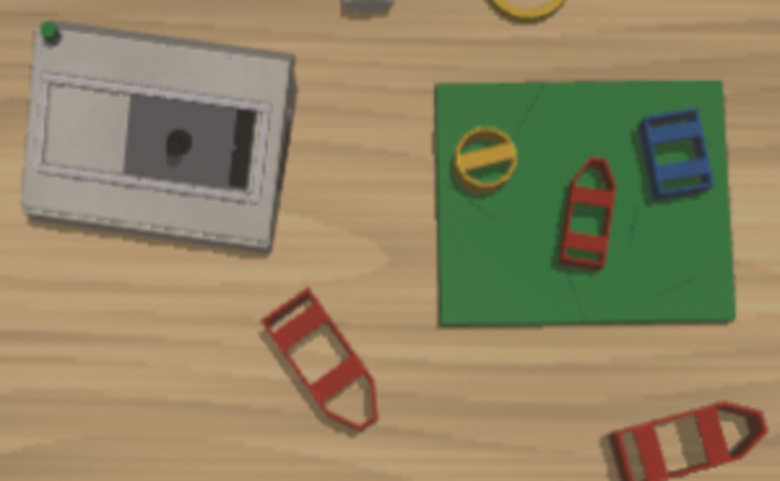

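View pics/scene0c.png

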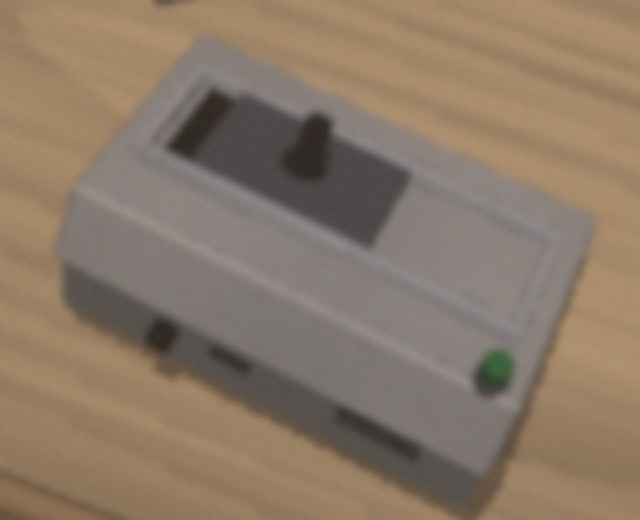

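View pics/scene0d.png

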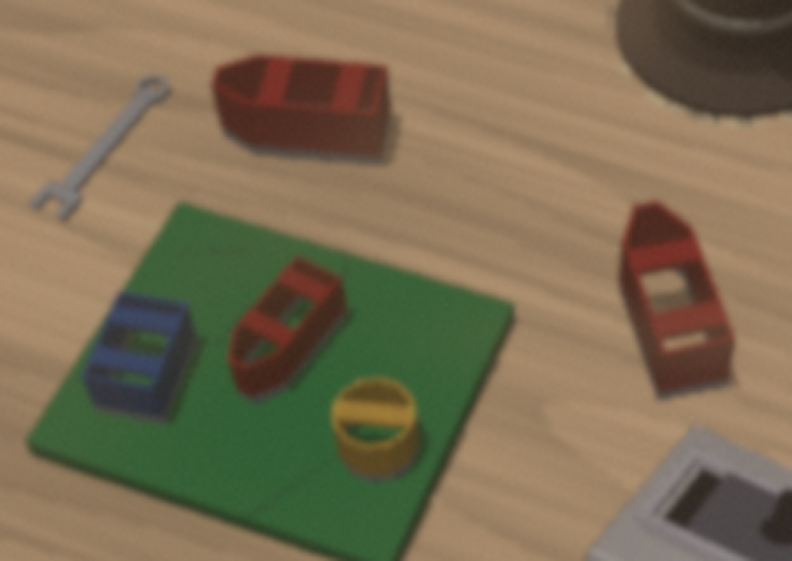

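```bash
cat > h.py <<'E'
import cv2,numpy as np
from scipy.spatial.transform import Rotation as R
def pose(c,st=None):
    if "mount" in c:
        T=np.eye(4);T[:3,:3]=R.from_quat(st["eef_rot"]).as_matrix();T[:3,3]=st["tcp_pos"]
        M=T@np.array(c["mount"]);return M[:3,:3],M[:3,3]
    Rm=cv2.Rodrigues(np.array(c["rvec"],float))[0];return Rm.T,-Rm.T@np.array(c["tvec"],float).ravel()
def ray(c,px,st=None):
    u=cv2.undistortPoints(np.array(px,float).reshape(-1,1,2),np.array(c["intrinsics"]),np.array(c["distortion"])).reshape(-1,2)
    A,o=pose(c,st);d=np.c_[u,np.ones(len(u))]@A.T
    return o,d/np.linalg.norm(d,axis=1)[:,None]
def plane(c,px,z,st=None):
    o,d=ray(c,px,st);return o+d*((z-o[2])/d[:,2])[:,None]
def tri(rs):
    A=np.zeros((3,3));b=np.zeros(3)
    for o,d in rs:
        P=np.eye(3)-np.outer(d,d);A+=P;b+=P@o
    p=np.linalg.solve(A,b);return p,[np.linalg.norm((np.eye(3)-np.outer(d,d))@(p-o)) for o,d in rs]
def proj(c,p,st=None):
    A,o=pose(c,st);q=(np.atleast_2d(p)-o)@A
    return cv2.projectPoints(q.reshape(-1,1,3),np.zeros(3),np.zeros(3),np.array(c["intrinsics"]),np.array(c["distortion"]))[0].reshape(-1,2)
E
python3 - <<'E'
from h import *
from bench import cams
t=cams.camera("top");s=cams.camera("scene")
print("campos",pose(t)[1],pose(s)[1])
# red knives in top
for n,c,z in (("top",t,.075),("scene",s,.075)):
    h=cv2.cvtColor(c["pixels"],cv2.COLOR_BGR2HSV)
    m=(((h[...,0]<8)|(h[...,0]>172))&(h[...,1]>130)&(h[...,2]>50)).astype(np.uint8)
    cs,_=cv2.findContours(m,cv2.RETR_EXTERNAL,cv2.CHAIN_APPROX_NONE)
    for k in cs:
        if cv2.contourArea(k)>150:
            r=cv2.minAreaRect(k);print(n,cv2.contourArea(k),r)
            P=plane(c,k.reshape(-1,2),z)[:,:2].astype(np.float32)
            r=cv2.minAreaRect(P*1000);print("   world mm",r)
    cv2.imwrite(f"pics/mask_{n}.png",m*255)
def cr(f,ox,oy,p):return [ (np.array(q)+.5)/f-.5+[ox,oy] for q in p]
# knob top
kt=cr(2.6,170,160,[(179,141)])[0]; ks=cr(4,320,240,[(318,120)])[0]
print("knobtop",tri([(ray(t,kt)[0],ray(t,kt)[1][0]),(ray(s,ks)[0],ray(s,ks)[1][0])]))
# housing top edge back corners / front corners
for nm,a,b in (("ridge_right",(294,57),None),):pass
tp=cr(2.6,170,160,[(43,73),(270,103),(258,207),(36,172),(131,95),(124,175),(253,110),(246,190)])
for z in (.08,.105,.13): print(z,plane(t,tp,z)[:,:2].round(4).tolist())
gt=plane(t,cr(2.6,170,160,[(435,83),(722,81),(735,321),(440,326)]),.025);print("board",gt.round(4))
E
```

```text
campos [0.21960404 0.00757033 1.62062123] [1.11223089 0.24869021 1.08812236]
top 1127.5 ((435.7626037597656, 329.366455078125), (22.68743133544922, 57.277099609375), 74.35775756835938)
   world mm ((271.14801025390625, -309.5777587890625), (57.81791687011719, 150.11935424804688), 15.775026321411133)
top 1108.5 ((295.1375732421875, 299.5536804199219), (56.608924865722656, 22.365032196044922), 55.00798034667969)
   world mm ((343.84173583984375, 56.07682800292969), (147.4313507080078, 57.93916702270508), 36.21541213989258)
top 158.0 ((394.0945739746094, 254.93240356445312), (16.27549934387207, 12.329923629760742), 9.462322235107422)
   world mm ((464.5712890625, -202.9756317138672), (43.2599983215332, 33.03520965576172), 81.22531127929688)
top 8453.0 ((557.5723266601562, 219.30154418945312), (117.4854965209961, 77.21427154541016), 86.8201675415039)
   world mm ((571.115234375, -648.0714721679688), (319.9696044921875, 212.76437377929688), 0.20645137131214142)
top 414.0 ((165.5, 107.0), (32.0, 17.0), 90.0)
   world mm ((872.28076171875, 428.45782470703125), (98.14253997802734, 47.9123725
[... 1020 characters left out ...]
5387620926)
knobtop (array([0.55282033, 0.20333032, 0.14688302]), [np.float64(0.0012154095303153925), np.float64(0.0012154095303154248)])
0.08 [[0.6384, 0.3551], [0.6096, 0.1188], [0.5007, 0.128], [0.5337, 0.3564], [0.6161, 0.2625], [0.5319, 0.2659], [0.6019, 0.1361], [0.5181, 0.1407]]
0.105 [[0.6316, 0.3494], [0.6032, 0.117], [0.4961, 0.1261], [0.5286, 0.3507], [0.6097, 0.2583], [0.5268, 0.2617], [0.5957, 0.134], [0.5132, 0.1386]]
0.13 [[0.6248, 0.3438], [0.5969, 0.1152], [0.4916, 0.1241], [0.5235, 0.3451], [0.6032, 0.2542], [0.5217, 0.2575], [0.5895, 0.1319], [0.5084, 0.1364]]
board [[ 0.6481 -0.0528  0.025 ]
 [ 0.6554 -0.3609  0.025 ]
 [ 0.3973 -0.3675  0.025 ]
 [ 0.3881 -0.0598  0.025 ]]
```

```bash
cat > st.py <<'E'
from h import *
from bench import arm
s=arm.read_state();M=R.from_quat(s["eef_rot"]).as_matrix()
print("t",round(s["clock"],2),"q",s["joints"].round(3).tolist(),"tcp",s["tcp_pos"].round(4).tolist(),"w",round(s["gripper_width"],4),"F",s["ft_force"].round(1).tolist())
print("X",M[:,0].round(4).tolist(),"Y",M[:,1].round(4).tolist(),"Z",M[:,2].round(4).tolist())
import pickle,os
L=pickle.load(open("log.pkl","rb")) if os.path.exists("log.pkl") else []
L.append((s["joints"],s["tcp_pos"],M));pickle.dump(L,open("log.pkl","wb"))
E
python3 st.py
```

```text
t 0.25 q [-1.366, 0.412, -0.013, 1.597, 0.006, 1.134, -0.082] tcp [0.1684, 0.6017, 0.1935] w 0.0876 F [-0.1, -0.0, -0.3]
X [0.2694, 0.963, -0.0007] Y [-0.0001, -0.0007, -1.0] Z [-0.963, 0.2694, -0.0001]
```

>>> arm_command(rows=[[[0,-1.5,0,-4,0.5],[0,-1.5,0,-4,0.5],[-2.4,0,-3.1,0,0.5],[-2.4,0,-3.1,0,0.5],[-2.4,0,-3.1,0,0.5],[-2.4,0,-3.1,0,0.5],[-2.4,0,-3.1,0,0.5],[-2.4,0,-3.1,0,0.5],[-2.4,0,-3.1,0,0.5],[-2.4,0,-3.1,0,0.5]]])

```text
clock: 1.08
tcp_pos: [0.3897, 0.377, 0.224]
eef_rot: [-0.532, -0.466, 0.466, 0.532]
ft_force: [0.9, 0.7, 0.3]
gripper_width: 0.0439
```

```bash
python3 st.py
```

```text
t 1.08 q [-0.933, 0.242, 0.091, 1.764, -0.024, 1.136, 0.603] tcp [0.3897, 0.377, 0.224] w 0.0439 F [0.9, 0.7, 0.3]
X [0.1327, 0.9912, 0.0003] Y [0.0001, 0.0003, -1.0] Z [-0.9912, 0.1327, -0.0001]
```

>>> arm_command(rows=[[[-2.5,0,-3.2,0,0.5],[-2.5,0,-3.2,0,0.5],[-2.5,0,-3.2,0,0.5],[-2.5,0,-3.2,0,0.5],[-2.5,0,-3.2,0,0.5],[-2.5,0,-3.2,0,0.5],[0,1,0,0,0.5],[0,1,0,0,0.5],[0,0,0,0,0.5],[0,0,0,0,0.5]]])

```text
clock: 1.92
tcp_pos: [0.5576, 0.2058, 0.2029]
eef_rot: [-0.531, -0.466, 0.467, 0.532]
ft_force: [-0.3, 1.2, -0.5]
gripper_width: 0.044
```

```bash
python3 st.py
python3 - <<'E'
from h import *
from bench import arm,cams
s=arm.read_state();c=cams.camera("wrist");cv2.imwrite("pics/w1.png",c["pixels"])
t=cams.camera("top");cv2.imwrite("pics/t1.png",cv2.resize(t["pixels"][140:300,150:350],None,fx=4,fy=3.7))
zw=np.array([-.419,.056,.906])
print(proj(c,[[.553,.203,.147],[.553+.036*.419,.203-.002,.147-.0326]],s))
E
```

```text
t 1.92 q [-0.597, 0.353, 0.214, 1.672, -0.082, 1.127, 1.08] tcp [0.5576, 0.2058, 0.2029] w 0.044 F [-0.3, 1.2, -0.5]
X [0.1307, 0.9914, -0.0004] Y [-0.0023, -0.0001, -1.0] Z [-0.9914, 0.1307, 0.0023]
[[312.05564953 240.79198151]
 [312.55735861 249.6221085 ]]
```

View pics/w1.png

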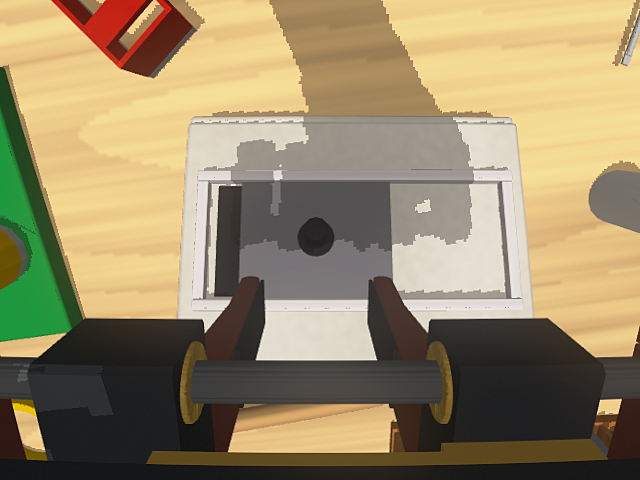

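```bash
cat > win.py <<'E'
from h import *
def frame(yaw,tilt=25):
    a=np.radians(yaw);t=np.radians(tilt)
    h=np.array([np.cos(a),-np.sin(a),0]);y=np.array([np.sin(a),np.cos(a),0])
    x=np.cos(t)*h+np.sin(t)*np.array([0,0,1]);z=np.cross(x,y)
    return np.c_[x,y,z]
def onwin(c,px,W,F,h,st=None):
    o,d=ray(c,px,st);o2=(o-W)@F;d2=d@F
    return o2+d2*((h-o2[2])/d2[:,2])[:,None]
E
python3 - <<'E'
from win import *
from bench import arm,cams
s=arm.read_state();c=cams.camera("wrist");t=cams.camera("top")
names=["slotTL","slotTR","slotBR","slotBL","glassTL","glassBL","plateR_T","plateR_B"]
px=[(208,182),(500,182),(508,299),(205,299),(218,186),(216,296),(391,182),(393,299)]
W=np.array([.561,.187,.105])
for yaw in (7.6,):
    F=frame(yaw)
    for i in range(4):
        P=onwin(c,px,W,F,0,s)
        xm=(P[4,0]+P[5,0])/2; W=W+F[:,0]*0+np.array([F[0,0],F[1,0],0])/np.cos(np.radians(25))*0+ (F[:,0]-np.array([0,0,F[2,0]]))*xm
    print(W)
    for n,p in zip(names,P):print(n,p.round(4))
    P=onwin(c,[(316,255),(316,236),(299,238),(333,238)],W,F,.006,s);print("knob",P.round(4))
    print("knobtop@40",onwin(c,[(316,231)],W,F,.040,s))
    tp=[(np.array(q)+.5)/2.6-.5+[170,160] for q in [(253,110),(246,190),(235,106),(229,188)]]
    print("top view glass ends",onwin(t,tp,W,F,0).round(4))
E
```

```text
[0.562691   0.18677437 0.105     ]
slotTL [-0.0438 -0.0632  0.    ]
slotTR [-0.0445  0.1564  0.    ]
slotBR [0.0429 0.1556 0.    ]
slotBL [ 0.0429 -0.0612  0.    ]
glassTL [-0.0407 -0.0555  0.    ]
glassBL [ 0.0407 -0.0534  0.    ]
plateR_T [-0.044   0.0737  0.    ]
plateR_B [0.0426 0.0725 0.    ]
knob [[ 0.0119  0.0177  0.006 ]
 [-0.0017  0.0177  0.006 ]
 [-0.0003  0.0056  0.006 ]
 [-0.0003  0.0298  0.006 ]]
knobtop@40 [[0.00134782 0.01767468 0.04      ]]
top view glass ends [[ 0.0395 -0.0499  0.    ]
 [-0.0434 -0.0523  0.    ]
 [ 0.0409 -0.0315  0.    ]
 [-0.0439 -0.0349  0.    ]]
```

View pics/t1.png

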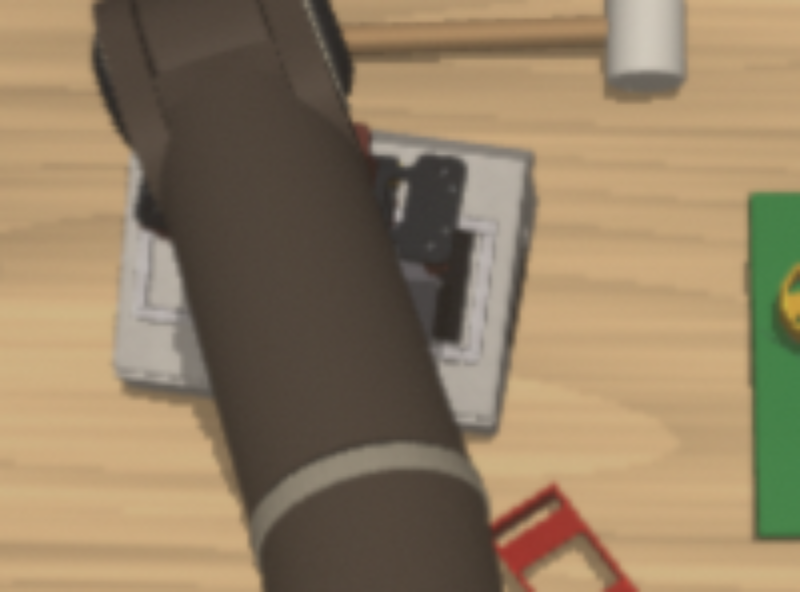

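>>> arm_command(rows=[[[0,1.3,0,0,0.5],[0,1.3,0,0,0.5],[0,1.3,0,0,0.5],[0,1.3,0,0,0.5],[0,1.3,0,0,0.5],[0,1.2,0,0,0.5],[0,0,0,0,0.5],[0.8,0,0,0,0.5],[1,0,0,0,0.5],[1,0,0,0,0.5]]])

```text
clock: 2.95
tcp_pos: [0.5635, 0.2339, 0.1279]
eef_rot: [0.532, 0.466, -0.465, -0.532]
ft_force: [-0.1, 0.5, -0.4]
gripper_width: 0.0439
```

```bash
python3 st.py
```

```text
t 2.95 q [-0.617, 0.448, 0.197, 1.72, -0.103, 0.982, 1.055] tcp [0.5635, 0.2339, 0.1279] w 0.0439 F [-0.1, 0.5, -0.4]
X [0.1326, 0.9912, 0.0014] Y [0.0015, 0.0012, -1.0] Z [-0.9912, 0.1326, -0.0013]
```

>>> arm_command(rows=[[[1,0,0,0,0.5],[1,0,0,0,0.5],[1,0,0,0,0.5],[1,0,0,0,0.5],[1,0,0,0,0.5],[0.7,0,0,0,0.5],[0.3,0,0,0,0.5],[0.2,0,0,0,0.5],[0.1,0,0,0,0.5],[0.1,0,0,0,0.5]]])

```text
clock: 3.78
tcp_pos: [0.5714, 0.2951, 0.1268]
eef_rot: [0.532, 0.465, -0.466, -0.532]
ft_force: [0.0, 0.4, -0.1]
gripper_width: 0.0437
```

```bash
python3 st.py
python3 - <<'E'
from h import *
from bench import arm,cams
s=arm.read_state();c=cams.camera("wrist");cv2.imwrite("pics/w2.png",c["pixels"])
E
```

```text
t 3.78 q [-0.684, 0.503, 0.188, 1.632, -0.106, 1.016, 0.974] tcp [0.5714, 0.2951, 0.1268] w 0.0437 F [0.0, 0.4, -0.1]
X [0.1334, 0.9911, -0.0004] Y [-0.0, -0.0004, -1.0] Z [-0.9911, 0.1334, -0.0]
```

View pics/w2.png

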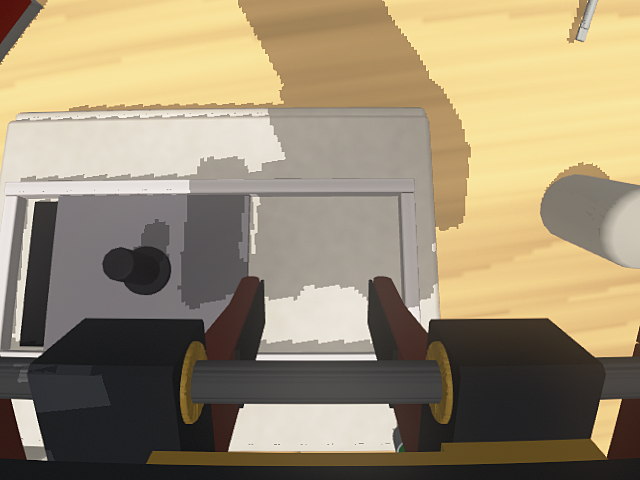

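Run:
```python
from win import *
from bench import arm,cams
s=arm.read_state();c=cams.camera("wrist")
M=np.array(c["mount"]);Mi=np.linalg.inv(M)
for p in [(0,0,0),(.022,0,0),(.022,0,.01),(.022,0,-.01),(0,-.0187,0)]:
    q=(Mi@np.r_[p,1])[:3];print(p,q,cv2.projectPoints(q.reshape(1,1,3),np.zeros(3),np.zeros(3),np.array(c["intrinsics"]),np.array(c["distortion"]))[0].ravel())
W=np.array([.5624,.1845,.105]);F=frame(7.6)
print("knobtop",onwin(c,[(119,264)],W,F,.039,s),"base",onwin(c,[(147,270)],W,F,.006,s))
print("glass left",onwin(c,[(35,203),(21,346),(57,203),(44,346)],W,F,.0,s),"slot",onwin(c,[(20,194),(5,350),(400,194)],W,F,.0,s))
print("tcp in win",(s["tcp_pos"]-W)@F)
print(proj(c,W+F@np.array([0,.02,.04]),s))
```

```text
(0, 0, 0) [0.00096526 0.01926733 0.201795  ] [317.89330547 278.65549611]
(0.022, 0, 0) [0.02296526 0.01926285 0.20178421] [362.76336131 278.62190891]
(0.022, 0, 0.01) [0.02296202 0.00960323 0.19919736] [363.38095914 259.18116952]
(0.022, 0, -0.01) [0.0229685  0.02892247 0.20437106] [362.15139076 297.54478364]
(0, -0.0187, 0) [0.0009574  0.02410474 0.18373151] [318.06843908 293.34173655]
knobtop [[-0.00120961  0.02002971  0.039     ]] base [[-0.00180256  0.01957294  0.006     ]]
glass left [[-4.09452491e-02 -5.19809619e-02 -2.77555756e-17]
 [ 3.94890450e-02 -5.09149037e-02  2.77555756e-17]
 [-4.08382275e-02 -3.86459686e-02  0.00000000e+00]
 [ 3.92379323e-02 -3.76861098e-02  0.00000000e+00]] slot [[-4.64324532e-02 -6.19153249e-02  0.00000000e+00]
 [ 4.18213480e-02 -6.00012321e-02  2.77555756e-17]
 [-4.54107088e-02  1.57718500e-01  0.00000000e+00]]
tcp in win [0.00404591 0.11112675 0.02225369]
[[117.70515861 266.39042443]]
```

Run:
```python
from win import *
from bench import arm,cams
s=arm.read_state();c=cams.camera("scene")
M=R.from_quat(s["eef_rot"]).as_matrix()
im=c["pixels"].copy()
P=[s["tcp_pos"]+M@np.array([x,y,0]) for x in (-.022,.022) for y in (0,-.027)]
p=proj(c,P);print(p)
im=im[200:360,310:490];im=cv2.resize(im,None,fx=4,fy=3.7,interpolation=cv2.INTER_CUBIC)
for q,col in zip(p,[(0,0,255),(0,255,255)]*2): cv2.circle(im,(int((q[0]-310)*4),int((q[1]-200)*3.7)),3,col,-1)
cv2.imwrite("pics/s2.png",im)
```

```text
[[425.90608318 290.3778303 ]
 [428.14946777 284.59892826]
 [444.67625892 299.42293695]
 [447.35394521 293.77403744]]
```

View pics/s2.png

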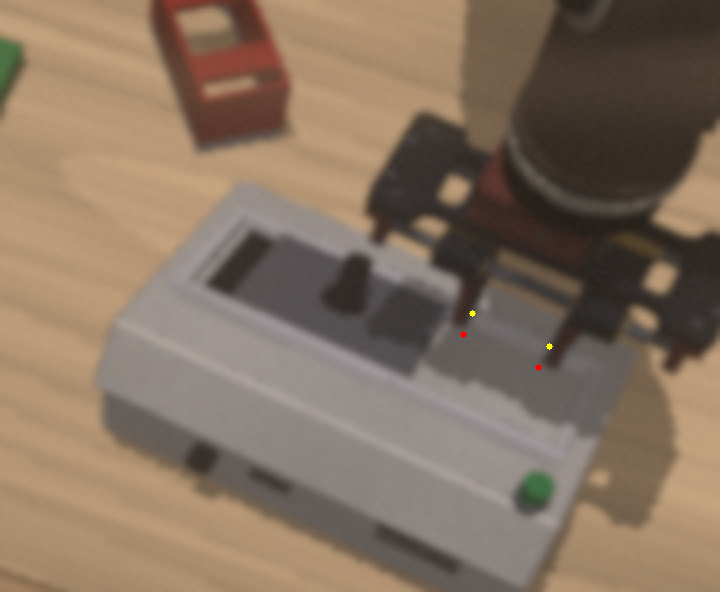

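Run:
```python
import cv2
a=cv2.imread("pics/w2.png");cv2.imwrite("pics/w2c.png",cv2.resize(a[260:400,190:320],None,fx=5,fy=4.2,interpolation=cv2.INTER_CUBIC))
a=cv2.imread("pics/w0.png") if False else cv2.imread("pics/wrist0.png");cv2.imwrite("pics/w0c.png",cv2.resize(a[260:400,100:230],None,fx=5,fy=4.2,interpolation=cv2.INTER_CUBIC))
```

```text
(no output)
```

View pics/w2c.png

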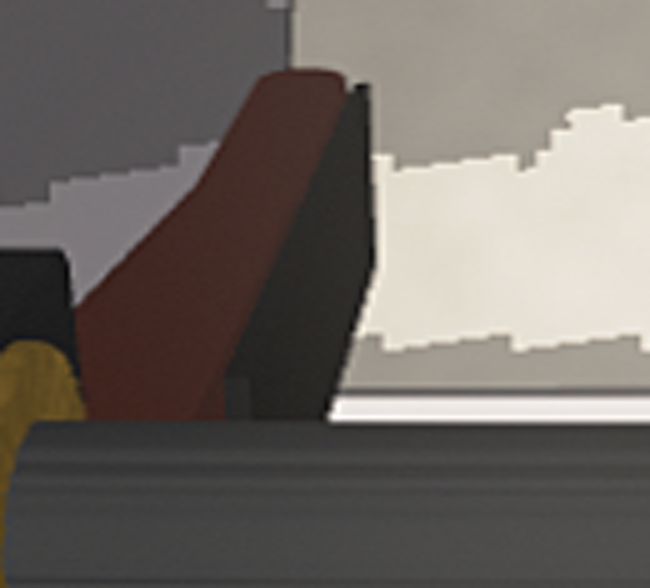

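View pics/w0c.png

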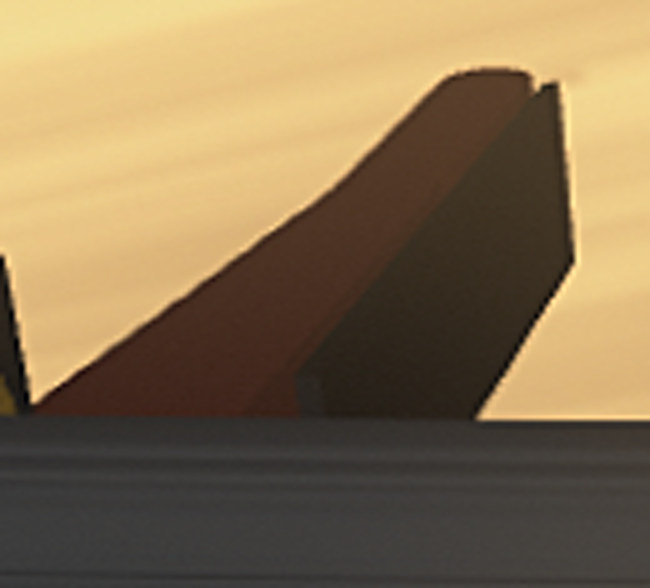

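>>> arm_command(rows=[[[-1.8,0,0.13,0,0.5],[-1.8,0,0.13,0,0.5],[-1.8,0,0.13,0,0.5],[-1.8,0,0.13,0,0.5],[-1.8,0,0.12,0,0.5],[0,0,0,0,0.5],[0,0.6,0,0,0.5],[0,0.6,0,0,0.5],[0,0.3,0,0,0.5],[0,0,0,0,0.5]]])

```text
clock: 4.77
tcp_pos: [0.5522, 0.2082, 0.1104]
eef_rot: [-0.532, -0.465, 0.467, 0.532]
ft_force: [-0.1, 0.2, 0.3]
gripper_width: 0.0441
```

```bash
python3 st.py
python3 - <<'E'
from h import *
from bench import arm,cams
s=arm.read_state();c=cams.camera("wrist");cv2.imwrite("pics/w3.png",c["pixels"])
c=cams.camera("scene")
im=c["pixels"][200:360,310:490];im=cv2.resize(im,None,fx=4,fy=3.7,interpolation=cv2.INTER_CUBIC);cv2.imwrite("pics/s3.png",im)
E
```

```text
t 4.77 q [-0.59, 0.438, 0.197, 1.783, -0.104, 0.932, 1.09] tcp [0.5522, 0.2082, 0.1104] w 0.0441 F [-0.1, 0.2, 0.3]
X [0.1313, 0.9913, -0.0007] Y [-0.0018, -0.0005, -1.0] Z [-0.9913, 0.1313, 0.0017]
```

View pics/w3.png

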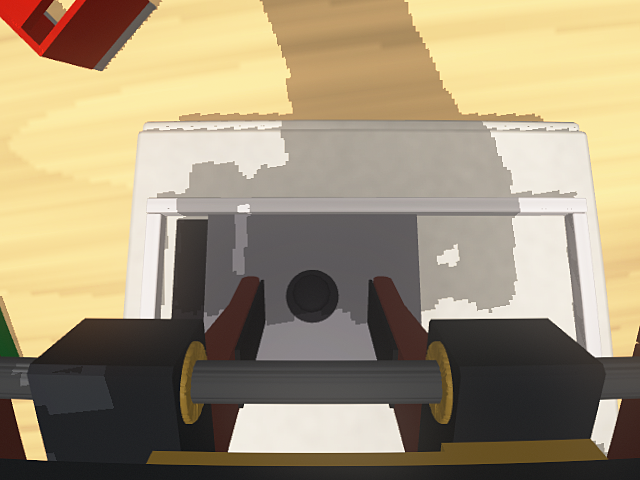

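View pics/s3.png

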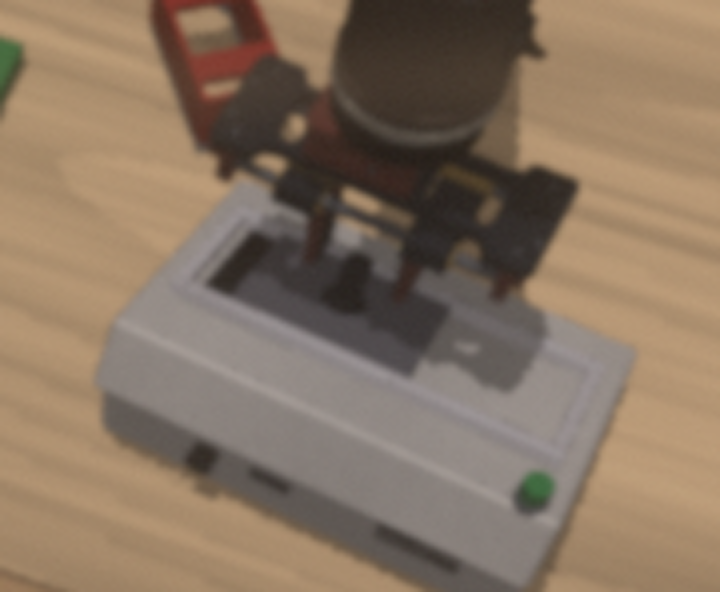

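>>> arm_command(rows=[[[0,0.5,0,0,0.4],[0,0.5,0,0,0.3],[0,0.5,0,0,0.3],[0,0,0,0,0.3],[0,0,0,0,0.3],[0.6,0,0,0,0.3],[0.8,0,0,0,0.3],[1,0,0,0,0.3],[1,0,0,0,0.3],[1,0,0,0,0.3]]])

```text
clock: 5.7
tcp_pos: [0.5591, 0.2522, 0.0969]
eef_rot: [0.532, 0.466, -0.466, -0.532]
ft_force: [2.0, -1.3, -1.1]
gripper_width: 0.0261
```

```bash
python3 st.py
python3 - <<'E'
from h import *
from bench import arm,cams
s=arm.read_state();c=cams.camera("wrist");cv2.imwrite("pics/w4.png",c["pixels"])
E
```

```text
t 5.7 q [-0.64, 0.488, 0.188, 1.738, -0.11, 0.925, 1.031] tcp [0.5591, 0.2522, 0.0969] w 0.0261 F [2.0, -1.3, -1.1]
X [0.1323, 0.9912, 0.0] Y [0.0003, -0.0, -1.0] Z [-0.9912, 0.1323, -0.0003]
```

View pics/w4.png

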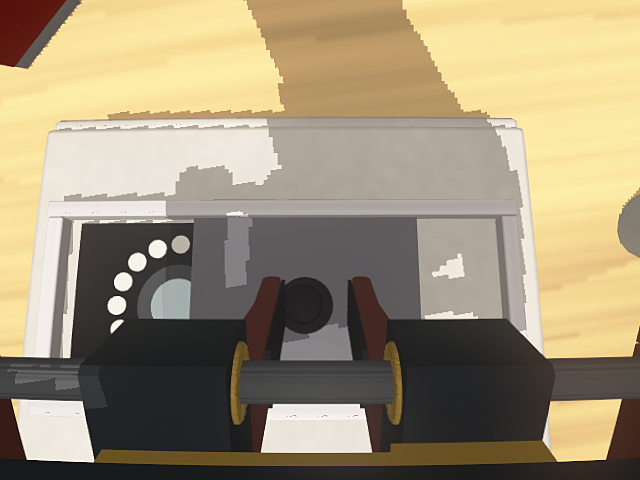

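>>> arm_command(rows=[[[1,0,0,0,0.3],[1,0,0,0,0.3],[1,0,0,0,0.3],[0.5,0,0,0,0.3],[0.3,0,0,0,0.3],[0.3,0,0,0,0.3],[0,0,0,0,0.3],[0,0,0,0,0.3],[0,0,0,0,0.3],[0,0,0,0,0.3]]])

```text
clock: 6.58
tcp_pos: [0.5639, 0.29, 0.0968]
eef_rot: [0.533, 0.465, -0.466, -0.532]
ft_force: [-3.4, -4.2, 2.7]
gripper_width: 0.0266
```

```bash
python3 st.py
python3 - <<'E'
from win import *
from bench import arm,cams
s=arm.read_state();c=cams.camera("wrist");cv2.imwrite("pics/w5.png",c["pixels"])
W=np.array([.5624,.1845,.105]);F=frame(7.6)
print((s["tcp_pos"]-W)@F)
E
```

```text
t 6.58 q [-0.683, 0.522, 0.184, 1.681, -0.111, 0.951, 0.979] tcp [0.5639, 0.29, 0.0968] w 0.0266 F [-3.4, -4.2, 2.7]
X [0.1339, 0.991, -0.0019] Y [-0.0014, -0.0018, -1.0] Z [-0.991, 0.1339, 0.0011]
[-0.01481065  0.10479829 -0.00217261]
```

View pics/w5.png

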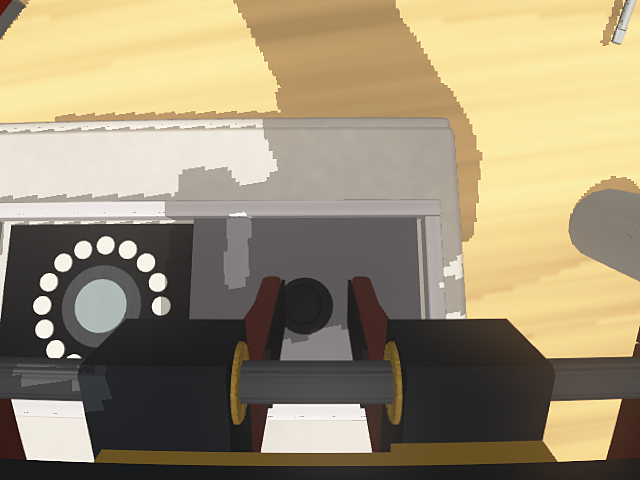

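>>> arm_command(rows=[[[0.2,0,0,0,0.3],[0.2,0,0,0,0.3],[0.2,0,0,0,0.3],[0,0,0,0,0.3],[0,0,0,0,0.3],[0,0,0,0,0.3],[0,0,0,0,0.3],[0,0,0,0,0.3],[0,0,0,0,0.3],[0,0,0,0,0.3]]])

```text
clock: 7.47
tcp_pos: [0.5638, 0.2902, 0.0965]
eef_rot: [0.534, 0.461, -0.468, -0.532]
ft_force: [-7.3, -17.2, 9.7]
gripper_width: 0.0264
```

```bash
python3 st.py
python3 - <<'E'
from win import *
from bench import arm,cams
s=arm.read_state();c=cams.camera("wrist");cv2.imwrite("pics/w6.png",c["pixels"])
W=np.array([.5624,.1845,.105]);F=frame(7.6)
print((s["tcp_pos"]-W)@F)
E
```

```text
t 7.47 q [-0.687, 0.526, 0.187, 1.675, -0.108, 0.96, 0.972] tcp [0.5638, 0.2902, 0.0965] w 0.0264 F [-7.3, -17.2, 9.7]
X [0.1371, 0.9905, -0.0094] Y [-0.0051, -0.0088, -0.9999] Z [-0.9905, 0.1371, 0.0038]
[-0.01496131  0.10493188 -0.00239428]
```

View pics/w6.png

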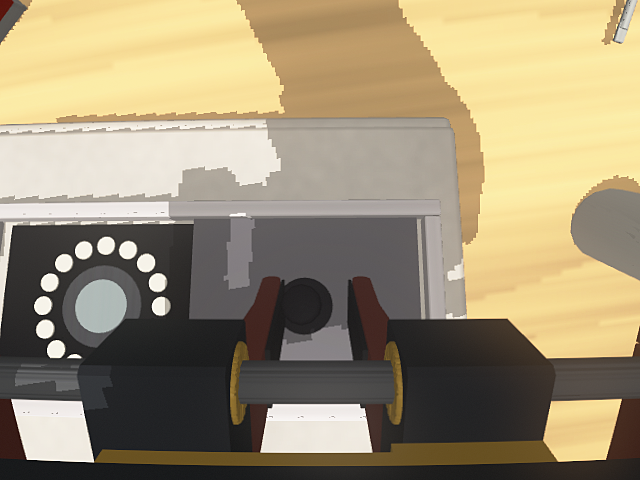

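>>> arm_command(rows=[[[-0.5,0,0,0,0.3],[-0.5,0,0,0,0.3],[0,-1,0,0,0.3],[0,-3,0,0,0.3],[0,-4,0,0,0.5],[-3,-2,0,0,1],[-4,0,0,0,1],[-4,0,0,0,1],[-4,0,0,0,1],[-4,0,0,0,1]]])

```text
clock: 8.35
tcp_pos: [0.5387, 0.0987, 0.1982]
eef_rot: [0.532, 0.467, -0.465, -0.532]
ft_force: [0.3, -0.0, -0.2]
gripper_width: 0.0631
```

```bash
python3 st.py
python3 - <<'E'
from win import *
from bench import arm,cams
s=arm.read_state();c=cams.camera("top")
W=np.array([.5624,.1845,.105]);F=frame(7.6)
im=c["pixels"];cv2.imwrite("pics/t7.png",cv2.resize(im[160:270,170:290],None,fx=5,fy=5,interpolation=cv2.INTER_CUBIC))
c=cams.camera("scene")
im=c["pixels"][230:340,330:480];cv2.imwrite("pics/s7.png",cv2.resize(im,None,fx=5,fy=5,interpolation=cv2.INTER_CUBIC))
E
```

```text
t 8.35 q [-0.48, 0.274, 0.261, 1.797, -0.08, 1.078, 1.248] tcp [0.5387, 0.0987, 0.1982] w 0.0631 F [0.3, -0.0, -0.2]
X [0.1315, 0.9913, 0.0018] Y [0.0023, 0.0015, -1.0] Z [-0.9913, 0.1315, -0.0021]
```

View pics/t7.png

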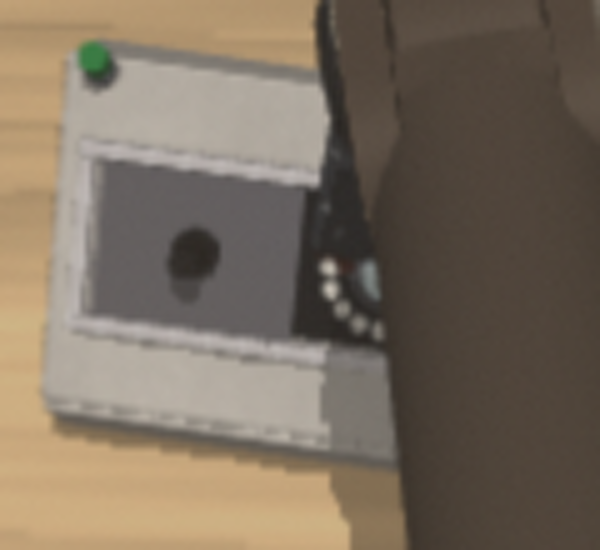

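View pics/s7.png

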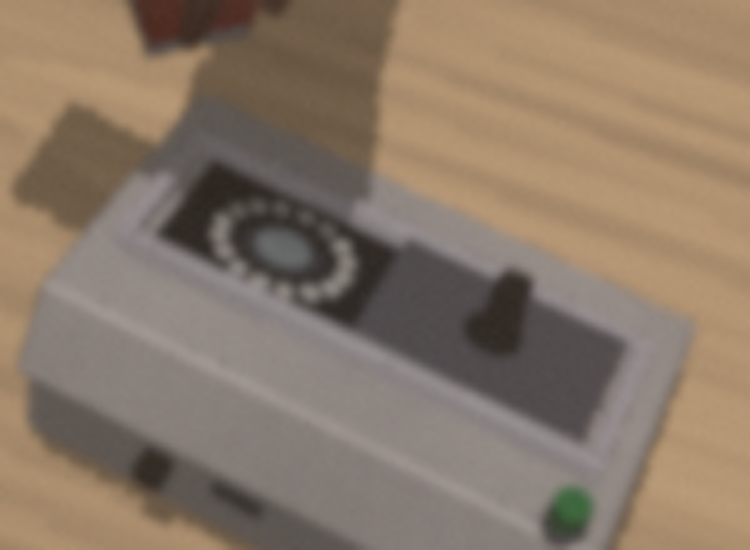

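>>> arm_command(rows=[[[-2.9,-2.9,0,0,1],[-2.9,-2.9,0,0,1],[-2.9,-2.9,0,0,1],[-2.9,-2.9,0,0,1],[-2.9,-2.9,0,0,1],[-2.9,-2.9,0,0,1],[0,-4.1,0,0,1],[0,-4.1,0,0,1],[0,-4.1,0,0,1],[0,-4.1,0,0,1]]])

```text
clock: 9.28
tcp_pos: [0.515, -0.0723, 0.5381]
eef_rot: [0.532, 0.467, -0.465, -0.532]
ft_force: [0.6, 0.2, 0.2]
gripper_width: 0.0882
```

```bash
python3 st.py
```

```text
t 9.28 q [-0.283, 0.142, 0.407, 1.188, -0.059, 1.82, 1.545] tcp [0.515, -0.0723, 0.5381] w 0.0882 F [0.6, 0.2, 0.2]
X [0.1317, 0.9913, 0.0013] Y [0.0026, 0.0009, -1.0] Z [-0.9913, 0.1317, -0.0025]
```

>>> arm_command(rows=[[[0,-2,0,0,1],[0,-2,0,0,1],[0,-2,0,0,1],[0,-2,0,0,1],[0,-2,0,0,1],[0,-2,0,0,1],[0,-2,0,0,1],[0,-2,0,0,1],[0,-2,0,0,1],[0,-2,0,0,1]]])

```text
clock: 10.12
tcp_pos: [0.4999, -0.0703, 0.6233]
eef_rot: [0.569, 0.5, -0.429, -0.491]
ft_force: [-0.6, 0.0, 1.5]
gripper_width: 0.088
```

```bash
python3 st.py
```

```text
t 10.12 q [-0.878, 0.04, 0.998, 1.118, -0.035, 1.853, 1.543] tcp [0.4999, -0.0703, 0.6233] w 0.088 F [-0.6, 0.0, 1.5]
X [0.1314, 0.9913, 0.0028] Y [0.1475, -0.0168, -0.9889] Z [-0.9803, 0.1303, -0.1484]
```

>>> arm_command(rows=[[[0,-2,-0.3,0,1],[0,-2,-0.3,0,1],[0,-2,-0.4,0,1],[0,-2,-0.4,0,1],[0,-2,-0.5,0,1],[0,-2,-0.5,0,1],[0,0,0,0,1],[0,2,0,0,1],[0,2,0,0,1],[0,2,0,0,1]]])

```text
clock: 10.95
tcp_pos: [0.5236, -0.0748, 0.61]
eef_rot: [0.592, 0.521, -0.404, -0.464]
ft_force: [0.4, 0.5, -0.9]
gripper_width: 0.0879
```

```bash
python3 st.py
```

```text
t 10.95 q [-1.005, -0.049, 1.007, 1.212, 0.068, 1.711, 1.461] tcp [0.5236, -0.0748, 0.61] w 0.0879 F [0.4, 0.5, -0.9]
X [0.1324, 0.9912, 0.0055] Y [0.2417, -0.0269, -0.97] Z [-0.9613, 0.1298, -0.2431]
```

>>> arm_command(rows=[[[0,2.5,2.9,0,1],[0,2.5,2.9,0,1],[0,2.5,2.9,0,1],[0,2.5,2.9,0,1],[0,2.5,2.9,0,1],[0,2.5,2.9,0,1],[0,2.5,2.9,0,1],[0,2.5,2.9,0,1],[0,2.5,2.9,0,1],[0,2.5,2.9,0,1]]])

```text
clock: 11.78
tcp_pos: [0.3931, -0.0574, 0.4338]
eef_rot: [0.59, 0.526, -0.403, -0.46]
ft_force: [-1.1, 0.3, 1.0]
gripper_width: 0.0879
```

```bash
python3 st.py
```

```text
t 11.78 q [0.073, -0.293, -0.048, 1.832, 0.001, 1.348, 1.474] tcp [0.3931, -0.0574, 0.4338] w 0.0879 F [-1.1, 0.3, 1.0]
X [0.121, 0.9926, 0.0091] Y [0.2505, -0.0216, -0.9679] Z [-0.9605, 0.1194, -0.2513]
```

>>> arm_command(rows=[[[0,0.5,2,0,1],[0,0.5,2,0,1],[0,0.5,2,0,1],[0,0.5,2,0,1],[0,0.5,2,0,1],[0,0.5,2,0,1],[0,0.5,2,0,1],[0,0.5,2,0,1],[0,0.5,2,0,1],[0,0.5,2,0,1]]])

```text
clock: 12.62
tcp_pos: [0.3391, -0.0526, 0.3371]
eef_rot: [0.56, 0.505, -0.432, -0.495]
ft_force: [-0.4, -0.3, 0.4]
gripper_width: 0.0878
```

```bash
python3 st.py
```

```text
t 12.62 q [0.412, -0.292, -0.284, 2.02, -0.102, 1.267, 1.61] tcp [0.3391, -0.0526, 0.3371] w 0.0878 F [-0.4, -0.3, 0.4]
X [0.1172, 0.993, 0.0148] Y [0.1377, -0.0014, -0.9905] Z [-0.9835, 0.1181, -0.1369]
```

>>> arm_command(rows=[[[0,0,2.2,0,1],[0,0,2.2,0,1],[0,0,2.2,0,1],[0,0,2.2,0,1],[0,0,2.2,0,1],[0,0,2.2,0,1],[0,0,2.2,0,1],[0,0,2.2,0,1],[0,0,2.2,0,1],[0,0,2.2,0,1]]])

```text
clock: 13.45
tcp_pos: [0.2593, -0.0429, 0.2698]
eef_rot: [-0.513, -0.47, 0.469, 0.544]
ft_force: [-0.0, 0.2, 0.1]
gripper_width: 0.0879
```

```bash
python3 st.py
```

```text
t 13.45 q [0.511, -0.292, -0.354, 2.161, -0.134, 1.291, 1.665] tcp [0.2593, -0.0429, 0.2698] w 0.0879 F [-0.0, 0.2, 0.1]
X [0.1177, 0.9926, 0.0302] Y [-0.0273, 0.0337, -0.9991] Z [-0.9927, 0.1168, 0.0311]
```

>>> arm_command(rows=[[[-1.7,0.2,-2.9,0,1],[-1.7,0.2,-2.9,0,1],[-1.7,0.2,-2.9,0,1],[-1.7,0.2,-2.9,0,1],[-1.7,0.2,-2.9,0,1],[-1.7,0.2,-2.9,0,1],[-1.7,0.2,-2.9,0,1],[-1.7,0.2,-2.9,0,1],[0,0.5,0,0,1],[0,0.5,0,0,1]]])

```text
clock: 14.28
tcp_pos: [0.4738, -0.2049, 0.2318]
eef_rot: [-0.513, -0.47, 0.468, 0.544]
ft_force: [-0.2, 1.0, -1.5]
gripper_width: 0.0877
```

```bash
python3 st.py
python3 - <<'E'
from win import *
from bench import arm,cams
s=arm.read_state();c=cams.camera("wrist");cv2.imwrite("pics/w8.png",c["pixels"])
E
```

```text
t 14.28 q [0.554, 0.236, -0.266, 1.758, 0.039, 1.192, 1.73] tcp [0.4738, -0.2049, 0.2318] w 0.0877 F [-0.2, 1.0, -1.5]
X [0.1192, 0.9924, 0.0313] Y [-0.0279, 0.0348, -0.999] Z [-0.9925, 0.1182, 0.0319]
```

View pics/w8.png

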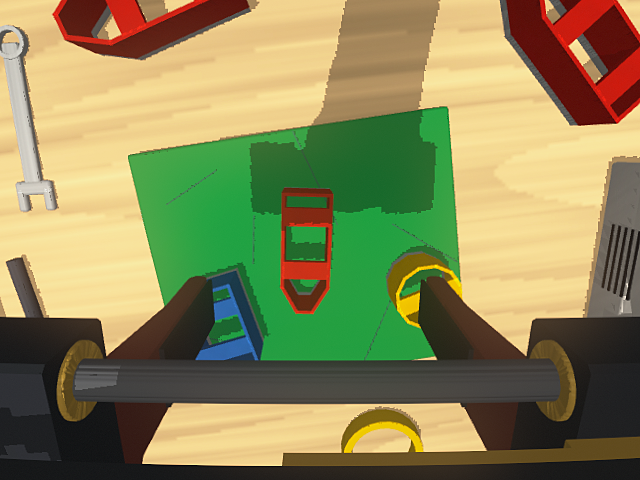

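```bash
cat > kn.py <<'E'
from win import *
from bench import arm,cams
s=arm.read_state();c=cams.camera("wrist")
h=cv2.cvtColor(c["pixels"],cv2.COLOR_BGR2HSV)
m=(((h[...,0]<8)|(h[...,0]>172))&(h[...,1]>130)&(h[...,2]>50)).astype(np.uint8)
cs,_=cv2.findContours(m,cv2.RETR_EXTERNAL,cv2.CHAIN_APPROX_NONE)
k=max([k for k in cs if 250<k[:,0,0].mean()<360 and 150<k[:,0,1].mean()<300],key=cv2.contourArea)
P=plane(c,k.reshape(-1,2),.075,s)[:,:2]
r=cv2.minAreaRect((P*1000).astype(np.float32));print("rect",r)
B=cv2.boxPoints(r)/1000;e=[B[1]-B[0],B[2]-B[1]];L=max(e,key=np.linalg.norm);L=L/np.linalg.norm(L);L=L*np.sign(L[0])
rear=min((P@L));ctr=np.array(r[0])/1000;lat=ctr-(ctr@L)*L
print("azim",np.degrees(np.arctan2(L[1],L[0])),"len",P@L.max() if 0 else np.ptp(P@L),"center(55 from rear)",lat+L*(rear+.055))
N=np.array([-L[1],L[0]])
for n,lo,hi in (("blue",100,130),("yellow",22,34)):
    m=((h[...,0]>=lo)&(h[...,0]<=hi)&(h[...,1]>120)&(h[...,2]>60)).astype(np.uint8);m[330:]=0
    ys,xs=np.nonzero(m);Q=plane(c,np.c_[xs,ys],.075,s)[:,:2]-(lat+L*(rear+.055))
    print(n,"along",(Q@L).min(),(Q@L).max(),"across",(Q@N).min(),(Q@N).max())
    near=np.abs(Q@L)<.02; 
    if near.any(): print("  within 20mm of center across",(Q@N)[near].min(),(Q@N)[near].max())
M=R.from_quat(s["eef_rot"]).as_matrix();print("tool X az",np.degrees(np.arctan2(M[1,0],M[0,0])))
E
python3 kn.py
```

```text
rect ((502.1628723144531, -213.4279327392578), (43.24313735961914, 112.81305694580078), 81.6814956665039)
azim -8.318514 len 0.11281306535194396 center(55 from rear) [ 0.50077113 -0.21322444]
blue along 0.019014687061765415 0.07250685311960293 across -0.08188736227048347 -0.04395176094208135
  within 20mm of center across -0.06459384255322674 -0.06193374713741081
yellow along -0.05155864130887727 0.07079584946531667 across -0.12367607841400698 0.1435414305551346
  within 20mm of center across -0.022393625333733087 0.13513002709700955
tool X az 83.19830545974693
```

>>> arm_command(rows=[[[-0.5,2,-1.5,0.8,0.7],[-0.6,2,-1.5,0.7,0.7],[0,2.5,0,0,0.7],[0,2.5,0,0,0.7],[0,2.5,0,0,0.7],[0,2,0,0,0.7],[0,2,0,0,0.7],[0,1.5,0,0,0.7],[0,1,0,0,0.7],[0,0,0,0,0.7]]])

```text
clock: 15.22
tcp_pos: [0.4957, -0.212, 0.0513]
eef_rot: [-0.519, -0.463, 0.462, 0.55]
ft_force: [-1.0, -0.2, -0.0]
gripper_width: 0.0615
```

```bash
python3 st.py
python3 - <<'E'
from h import *
from bench import arm,cams
s=arm.read_state();c=cams.camera("wrist");cv2.imwrite("pics/w9.png",c["pixels"])
c=cams.camera("scene")
im=c["pixels"][130:290,150:330];im=cv2.resize(im,None,fx=4,fy=3.7,interpolation=cv2.INTER_CUBIC);cv2.imwrite("pics/s9.png",im)
E
```

```text
t 15.22 q [0.517, 0.472, -0.241, 1.896, 0.115, 0.825, 1.647] tcp [0.4957, -0.212, 0.0513] w 0.0615 F [-1.0, -0.2, -0.0]
X [0.1435, 0.9892, 0.0298] Y [-0.0282, 0.0342, -0.999] Z [-0.9892, 0.1425, 0.0328]
```

View pics/w9.png

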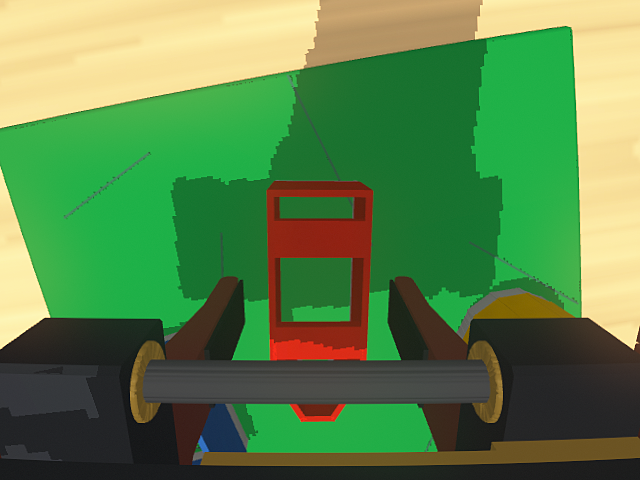

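View pics/s9.png

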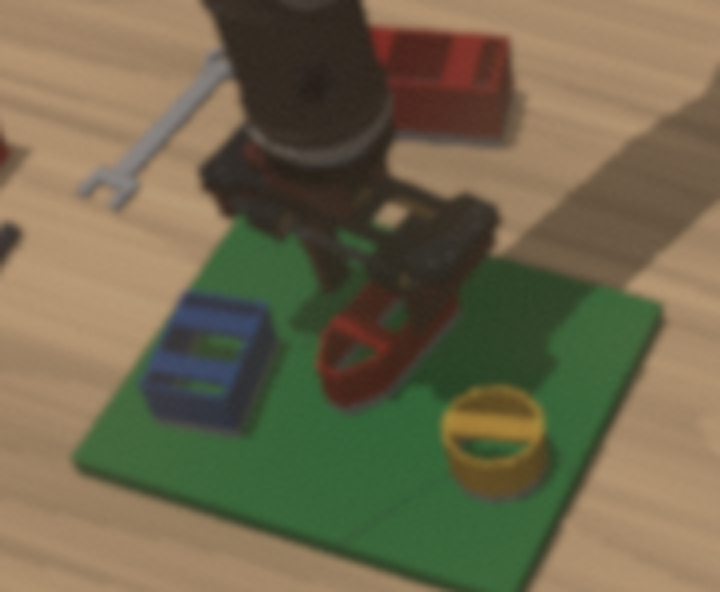

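>>> arm_command(rows=[[[0,1,0,0,0.7],[0,1,0,0,0.7],[0,0.8,0,0,0.7],[0,0.4,0,0,0.7],[0,0.2,0,0,0.7],[0,0,0,0,0.4],[0,0,0,0,0.2],[0,0,0,0,0.2],[0,0,0,0,0.2],[0,0,0,0,0.2]]], newtons=30)

```text
clock: 16.15
tcp_pos: [0.4968, -0.2118, 0.0188]
eef_rot: [-0.52, -0.464, 0.462, 0.549]
ft_force: [-0.8, 0.9, 0.6]
gripper_width: 0.044
```

```bash
python3 st.py
python3 - <<'E'
from h import *
from bench import arm,cams
s=arm.read_state();c=cams.camera("wrist");cv2.imwrite("pics/w10.png",c["pixels"])
E
```

```text
t 16.15 q [0.508, 0.519, -0.232, 1.918, 0.132, 0.755, 1.633] tcp [0.4968, -0.2118, 0.0188] w 0.044 F [-0.8, 0.9, 0.6]
X [0.144, 0.9891, 0.0293] Y [-0.0252, 0.0332, -0.9991] Z [-0.9893, 0.1432, 0.0297]
```

View pics/w10.png

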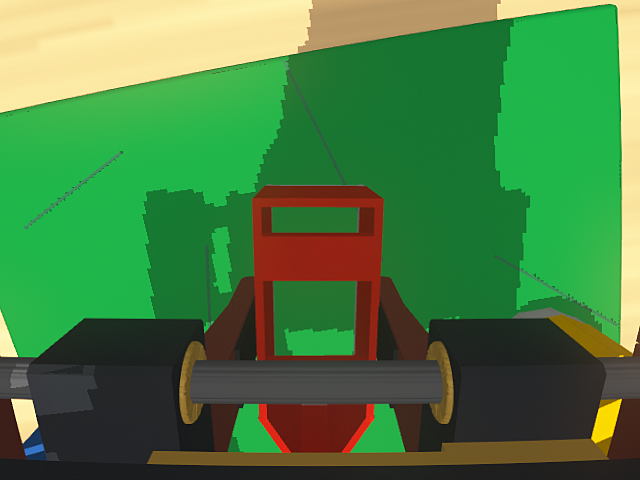

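>>> arm_command(rows=[[[0,-1,0,0,0.2],[0,-2,0,0,0.2],[0,-3,0,0,0.2],[0,-3,0,7,0.2],[0,-3,0,7,0.2],[0,-3,0,7,0.2],[0,-3,0,7,0.2],[0,-3,0,7,0.2],[0,-3,0,7,0.2],[0,-3,0,7,0.2]]])

```text
clock: 17.03
tcp_pos: [0.5027, -0.2207, 0.2903]
eef_rot: [-0.665, -0.192, 0.203, 0.693]
ft_force: [0.3, -0.6, -2.7]
gripper_width: 0.0439
```

```bash
python3 st.py
python3 - <<'E'
from h import *
from bench import arm,cams
s=arm.read_state();c=cams.camera("wrist");cv2.imwrite("pics/w11.png",c["pixels"])
E
```

```text
t 17.03 q [0.414, 0.243, -0.089, 1.606, -0.002, 1.329, 0.892] tcp [0.5027, -0.2207, 0.2903] w 0.0439 F [0.3, -0.6, -2.7]
X [0.8443, 0.5358, -0.004] Y [-0.0259, 0.0334, -0.9991] Z [-0.5352, 0.8437, 0.0421]
```

View pics/w11.png

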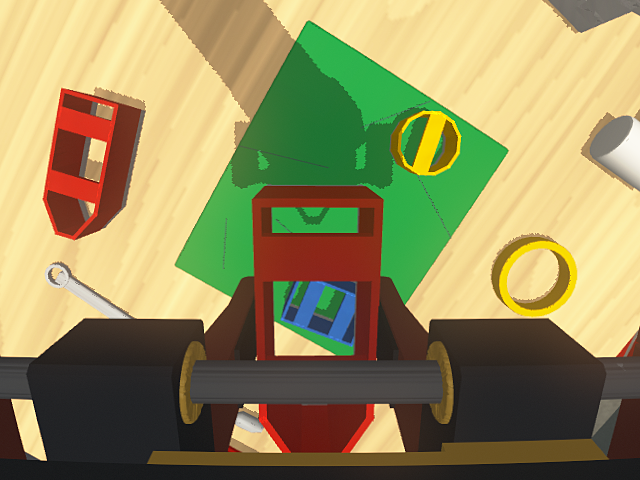

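>>> arm_command(rows=[[[0,-3.3,0,6.7,0.2],[0,-3.3,0,6.7,0.2],[0,-3.3,0,6.7,0.2],[0,-3.3,0,6.7,0.2],[0,-3.3,0,6.7,0.2],[0,-3.3,0,6.5,0.2],[0,0,3.6,0,0.2],[0,0,3.6,0,0.2],[0,0,3.6,0,0.2],[0,0,3.6,0,0.2]]])

```text
clock: 17.92
tcp_pos: [0.5262, -0.0833, 0.4906]
eef_rot: [-0.694, 0.055, -0.035, 0.717]
ft_force: [-0.0, 0.6, -2.5]
gripper_width: 0.0441
```

```bash
python3 st.py
```

```text
t 17.92 q [0.15, 0.183, -0.078, 1.233, -0.017, 1.754, -0.057] tcp [0.5262, -0.0833, 0.4906] w 0.0441 F [-0.0, 0.6, -2.5]
X [0.9916, -0.1259, -0.0299] Y [-0.0259, 0.0334, -0.9991] Z [0.1268, 0.9915, 0.0298]
```

>>> arm_command(rows=[[[0,-3,0,0,0.2],[0,-3,0,0,0.2],[0,-3,0,0,0.2],[0.2,-3,0,0,0.2],[0.2,-3,0,0,0.2],[0.3,-3,0,0,0.2],[0.4,-3,0,0,0.2],[0.5,-3,0,0,0.2],[0.6,-3,0,0,0.2],[0.6,-3,0,0,0.2]]])

```text
clock: 18.75
tcp_pos: [0.5308, -0.0893, 0.6258]
eef_rot: [-0.698, -0.011, -0.103, 0.709]
ft_force: [0.3, 0.7, -3.7]
gripper_width: 0.0443
```

```bash
python3 st.py
```

```text
t 18.75 q [-0.294, 0.115, 0.474, 1.026, -0.089, 1.852, 0.011] tcp [0.5308, -0.0893, 0.6258] w 0.0443 F [0.3, 0.7, -3.7]
X [0.9785, -0.1305, 0.1599] Y [0.1619, 0.005, -0.9868] Z [0.128, 0.9914, 0.026]
```

>>> arm_command(rows=[[[0.6,-3,0,0,0.2],[0.6,-3,0,0,0.2],[0.7,-3,0,0,0.2],[0.7,-3,0,0,0.2],[0.8,-3,0,0,0.2],[0.8,-3,0,0,0.2],[0.9,-3,0,0,0.2],[0.9,-3,0,0,0.2],[1,-3,0,0,0.2],[1,-3,0,0,0.2]]])

```text
clock: 19.58
tcp_pos: [0.5251, -0.0915, 0.7522]
eef_rot: [0.691, 0.099, 0.191, -0.69]
ft_force: [-0.6, 0.1, -1.8]
gripper_width: 0.044
```

```bash
python3 st.py
```

```text
t 19.58 q [-0.605, 0.025, 0.751, 0.858, -0.048, 1.853, -0.015] tcp [0.5251, -0.0915, 0.7522] w 0.044 F [-0.6, 0.1, -1.8]
X [0.9073, -0.1274, 0.4007] Y [0.4006, -0.028, -0.9158] Z [0.1279, 0.9915, 0.0256]
```

```bash
cat > fin.py <<'E'
from win import *
from bench import arm
W=np.array([.5624,.1845,.105]);F=frame(7.6)
s=arm.read_state();M=R.from_quat(s["eef_rot"]).as_matrix()
off=np.array([0,-.006,-.004])
tgt=W+.12*F[:,2];e=s["tcp_pos"]+M@off
print("edge in window mm",((e-W)@F*1000).round(1),"tilt err deg",np.degrees(np.arccos(-M[:,1]@F[:,2])).round(2),"len err",np.degrees(np.arccos(abs(M[:,2]@F[:,1]))).round(2))
print("delta tool cm",(M.T@(tgt-e)*100).round(2))
E
python3 fin.py
```

```text
edge in window mm [ 273.2 -282.7  592.6] tilt err deg 1.99 len err 1.49
delta tool cm [-26.35  48.6   26.89]
```

>>> arm_command(rows=[[[-1.6,2.9,1.6,0,0.2],[-1.6,2.9,1.6,0,0.2],[-1.6,2.9,1.6,0,0.2],[-1.6,2.9,1.6,0,0.2],[-1.6,2.9,1.6,0,0.2],[-1.6,2.9,1.6,0,0.2],[-1.6,2.9,1.6,0,0.2],[-1.6,2.9,1.6,0,0.2],[-1.6,2.9,1.6,0,0.2],[-1.6,2.9,1.6,0,0.2]]])

```text
clock: 20.42
tcp_pos: [0.5158, 0.0802, 0.4245]
eef_rot: [0.691, 0.098, 0.191, -0.691]
ft_force: [1.3, 0.8, -2.5]
gripper_width: 0.044
```

```bash
python3 st.py;python3 fin.py
```

```text
t 20.42 q [-0.776, -0.193, 0.326, 1.813, 0.283, 1.16, -0.646] tcp [0.5158, 0.0802, 0.4245] w 0.044 F [1.3, 0.8, -2.5]
X [0.9077, -0.1278, 0.3997] Y [0.3997, -0.0269, -0.9163] Z [0.1279, 0.9914, 0.0267]
edge in window mm [ 105.8 -113.7  309.2] tilt err deg 2.08 len err 1.55
delta tool cm [-10.17  19.47  10.8 ]
```

>>> arm_command(rows=[[[-0.9,1.6,1,0,0.2],[-0.9,1.6,1,0,0.2],[-0.9,1.6,1,0,0.2],[-0.9,1.6,1,0,0.2],[-0.9,1.6,1,0,0.2],[-0.9,1.6,1,0,0.2],[-0.9,1.6,1,0,0.2],[-0.9,1.6,1,0,0.2],[-0.9,1.6,1,0,0.2],[0,0,0,0,0.2]]])

```text
clock: 21.25
tcp_pos: [0.5097, 0.1765, 0.2602]
eef_rot: [0.692, 0.098, 0.188, -0.69]
ft_force: [-0.6, 0.4, -2.9]
gripper_width: 0.0439
```

```bash
python3 st.py;python3 fin.py
python3 - <<'E'
from h import *
from bench import arm,cams
s=arm.read_state();c=cams.camera("wrist");cv2.imwrite("pics/w12.png",c["pixels"])
c=cams.camera("scene")
im=c["pixels"][170:350,310:490];im=cv2.resize(im,None,fx=4,fy=3.3,interpolation=cv2.INTER_CUBIC);cv2.imwrite("pics/s12.png",im)
E
```

```text
t 21.25 q [-0.829, -0.023, 0.221, 2.054, 0.355, 0.818, -0.943] tcp [0.5097, 0.1765, 0.2602] w 0.0439 F [-0.6, 0.4, -2.9]
X [0.91, -0.1241, 0.3957] Y [0.3953, -0.029, -0.9181] Z [0.1254, 0.9918, 0.0226]
edge in window mm [ 19.4 -19.1 168.2] tilt err deg 2.16 len err 1.36
delta tool cm [-1.8   4.92  1.79]
```

View pics/w12.png

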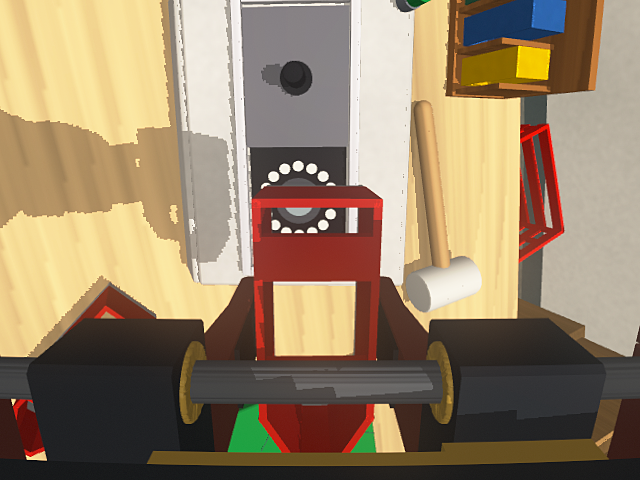

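View pics/s12.png

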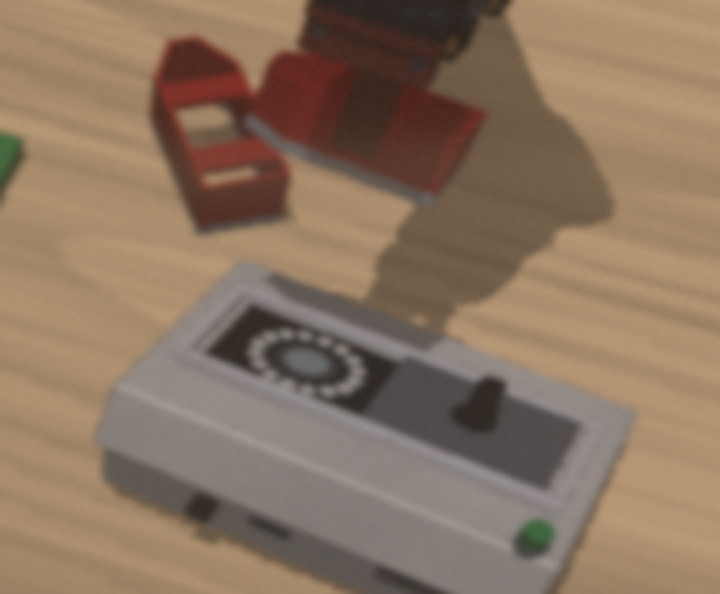

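>>> arm_command(rows=[[[-0.4,1,0.4,0,0.2],[-0.4,1,0.4,0,0.2],[-0.4,1,0.4,0,0.2],[-0.4,1,0.4,0,0.2],[-0.2,0.6,0.2,0,0.2],[0,0.3,0,0,0.2],[0,0,0,0,0.2],[0,0,0,0,0.2],[0,0,0,0,0.2],[0,0,0,0,0.2]]])

```text
clock: 22.18
tcp_pos: [0.5172, 0.1938, 0.2122]
eef_rot: [0.691, 0.098, 0.191, -0.69]
ft_force: [-0.9, 0.1, -3.2]
gripper_width: 0.0441
```

```bash
python3 st.py;python3 fin.py
python3 - <<'E'
from win import *
from bench import arm,cams
s=arm.read_state();c=cams.camera("wrist");cv2.imwrite("pics/w13.png",c["pixels"])
c=cams.camera("scene")
W=np.array([.5624,.1845,.105]);F=frame(7.6)
# predicted corners of the edge (rear end = +y_w side, point = -y_w)
im=cv2.resize(c["pixels"][170:350,310:490],None,fx=4,fy=3.3,interpolation=cv2.INTER_CUBIC)
for q in [(.022,.055,.12),(.022,-.03,.12),(-.022,.055,.12),(.022,.055,.17),(-.022,.055,.17),(0,-.055,.12),(0,0,0)]:
    p=proj(c,W+F@np.array(q))[0];cv2.circle(im,(int((p[0]-310+.5)*4),int((p[1]-170+.5)*3.3)),3,(0,255,255),-1)
cv2.imwrite("pics/s13.png",im)
t=cams.camera("top");im=cv2.resize(t["pixels"][150:280,160:310],None,fx=4.5,fy=4.5,interpolation=cv2.INTER_CUBIC);cv2.imwrite("pics/t13.png",im)
E
```

```text
t 22.18 q [-0.837, 0.057, 0.217, 2.099, 0.387, 0.7, -1.017] tcp [0.5172, 0.1938, 0.2122] w 0.0441 F [-0.9, 0.1, -3.2]
X [0.9079, -0.1276, 0.3993] Y [0.3992, -0.0275, -0.9164] Z [0.1279, 0.9914, 0.026]
edge in window mm [  3.7  -0.9 122.5] tilt err deg 2.06 len err 1.51
delta tool cm [-0.37  0.26  0.08]
```

View pics/w13.png

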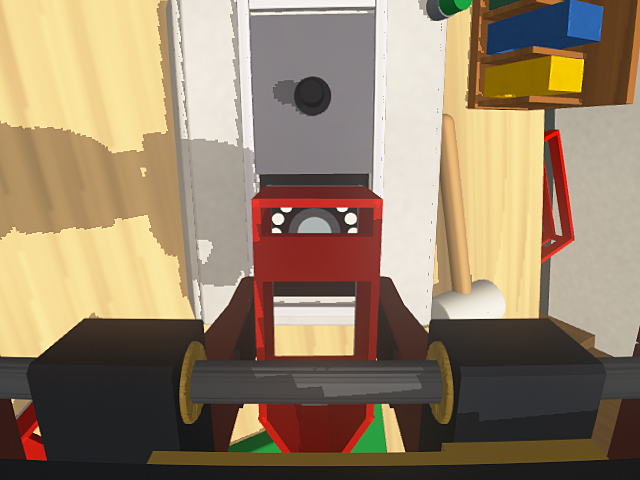

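View pics/s13.png

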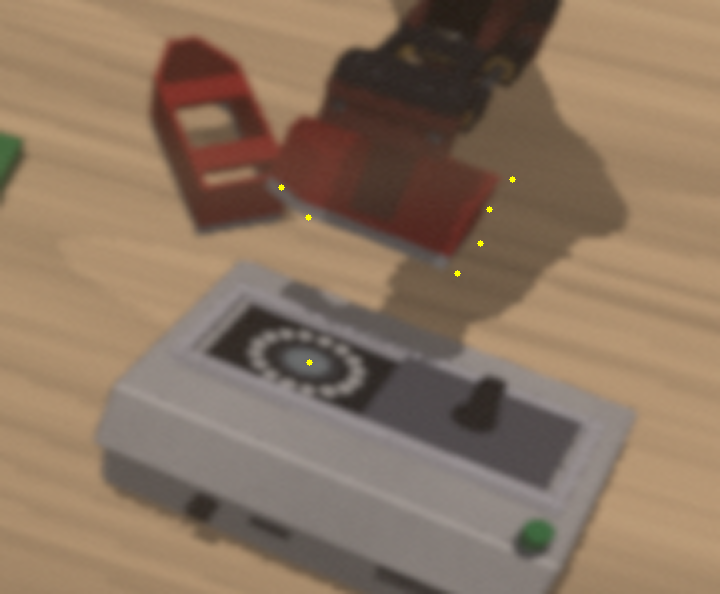

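Run:
```python
from win import *
from bench import arm,cams
c=cams.camera("wrist");Mi=np.linalg.inv(np.array(c["mount"]))
im=c["pixels"]
for z in (.051,.043):
  for y in (-.056,-.006):
    q=np.array([(Mi@np.r_[x,y,z,1])[:3] for x in (-.022,.022)])
    print(z,y,cv2.projectPoints(q.reshape(-1,1,3),np.zeros(3),np.zeros(3),np.array(c["intrinsics"]),np.array(c["distortion"]))[0].reshape(-1,2).round(1).tolist())
cv2.imwrite("pics/w13c.png",cv2.resize(im[170:300,230:400],None,fx=4,fy=4,interpolation=cv2.INTER_CUBIC))
```

```text
0.051 -0.056 [[250.3, 188.4], [384.9, 188.4]]
0.051 -0.006 [[267.7, 172.6], [366.7, 172.6]]
0.043 -0.056 [[251.2, 212.4], [383.9, 212.4]]
0.043 -0.006 [[268.2, 190.5], [366.2, 190.5]]
```

View pics/w13c.png

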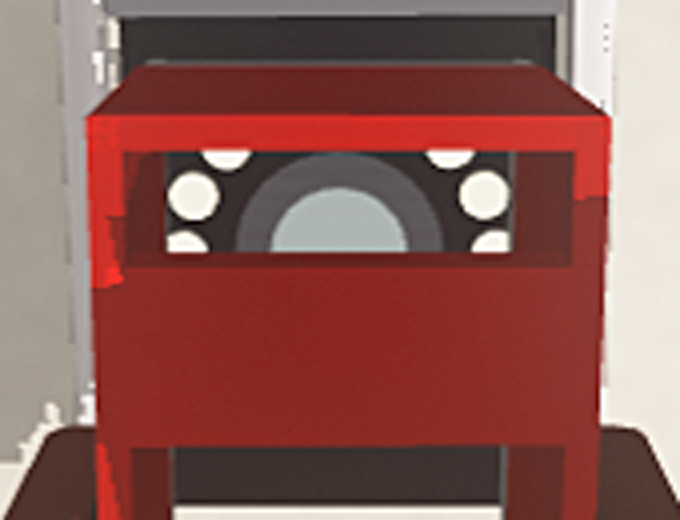

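View pics/t13.png

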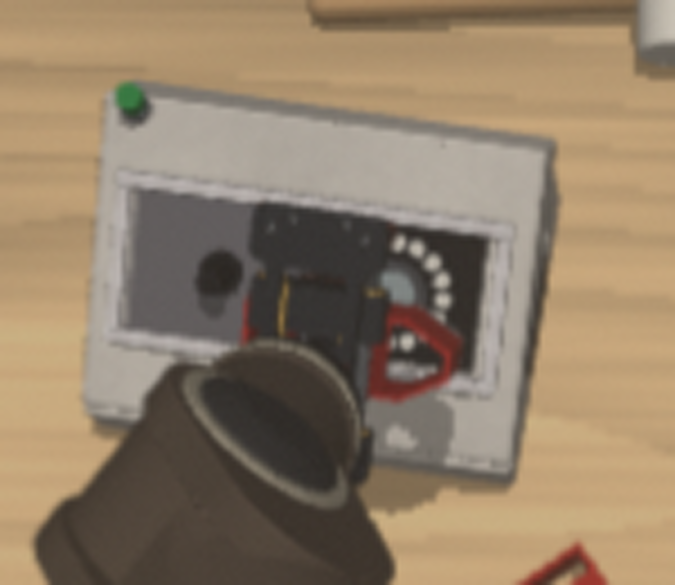

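>>> arm_command(rows=[[[-0.2,0.1,0.3,0,0.2],[-0.1,0.1,0.3,0,0.2],[0,0,0,0,0.2],[0,0,0,0,0.2],[0,0,0,0,0.2],[0,0,0,0,0.2],[0,0,0,0,0.2],[0,0,0,0,0.2],[0,0,0,0,0.2],[0,0,0,0,0.2]]])

```text
clock: 23.22
tcp_pos: [0.5158, 0.2001, 0.2088]
eef_rot: [0.691, 0.098, 0.19, -0.69]
ft_force: [0.6, 0.8, -2.3]
gripper_width: 0.0439
```

```bash
sed -i 's/-.006,-.004\]/-.006,-.0085]/' fin.py; python3 st.py;python3 fin.py
python3 - <<'E'
from win import *
from bench import arm,cams
c=cams.camera("scene")
W=np.array([.5624,.1845,.105]);F=frame(7.6)
im=cv2.resize(c["pixels"][170:350,310:490],None,fx=4,fy=3.3,interpolation=cv2.INTER_CUBIC)
for q in [(.022,.055,.12),(.022,-.03,.12),(.022,.055,.17),(0,-.055,.12),(0,0,0)]:
    p=proj(c,W+F@np.array(q))[0];cv2.circle(im,(int((p[0]-310+.5)*4),int((p[1]-170+.5)*3.3)),3,(0,255,255),-1)
cv2.imwrite("pics/s14.png",im)
E
```

```text
t 23.22 q [-0.845, 0.066, 0.212, 2.099, 0.393, 0.698, -1.036] tcp [0.5158, 0.2001, 0.2088] w 0.0439 F [0.6, 0.8, -2.3]
X [0.9082, -0.1272, 0.3988] Y [0.3986, -0.028, -0.9167] Z [0.1278, 0.9915, 0.0253]
edge in window mm [  0.2   0.6 120.2] tilt err deg 2.07 len err 1.47
delta tool cm [-0.02  0.02 -0.06]
```

View pics/s14.png

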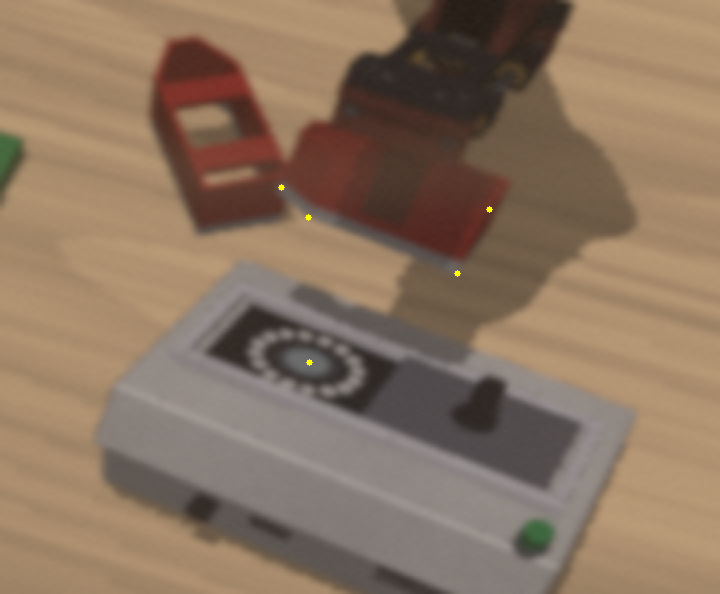

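```bash
python3 -c "
from bench import arm
s=arm.read_state();print(abs(s['joint_velocities']).max());print(arm.hand_in())"
```

```text
0.0013795708815330123
the job is handed in; nothing more can be done
None
```

I opened the shutter to its end stop, then lifted the red knife off the green board, the smallest of the three. It was handed in at about 23 s of the 46 s allowed, held still over the bare window. No verdict was reported.

**Shutter:** it stalled at the stop under about 20 N of push. The last scene picture shows it still fully open.

**Last checks on the knife:**

| Check | Reading |
|---|---|
| Middle of the edge relative to the window | about (0, 1, 120) mm |
| Tilt error from the glass | about 2° |
| Length error from the shutter's direction | about 1.5° |
| Finger opening on the knife | 44 mm, no slip seen |
| Largest joint speed | about 0.001 rad/s |

**Things that disagreed or failed:**
- **Fingertips:** they end about 28 mm short of the reported TCP, so the first push passed over the knob without touching it. I measured the gap in the wrist picture and corrected for it.
- **Grasp position:** the knife sat about 4 mm further along the fingers than I first assumed. I found this in the final views and shifted it before handing in.
- **Tool tilt:** moves cannot tilt the tool directly, so I got the 25° by driving the arm against a joint limit high up. An early trial of this left the tool tilted, and I undid that before the grasp.

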